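# Take the pail off the safety hook

### The arm

A 6-joint arm with a two-finger parallel gripper is mounted at the origin on the work surface. World frame = base frame: x ahead of the robot, y to its left, z up, the work surface at z = 0. Lengths are in m, angles in rad, forces in N, time in s.
With the tool pointing down it reaches from about 0.25 to 0.775 m from the base axis. Payload 4 kg.
Tool frame: the origin (TCP) lies at the centre of the arm's flange, where the gripper is bolted on; the fingertips stand ahead of it and the grasp point (between the pads) lies 180 mm ahead of it (robot.tcp_to_tips is the z of the fingertips in the tool frame, in m); z points along the fingers, y is the direction in which the jaws open and shut (so a half turn about z gives the same grasp; the last joint's range is limited). The gripper opens to 94 mm and grips with 3 to 60 N. Pads are 16 mm wide; open, the fingers measure 119 mm over their backs; the gripper's body (75 mm by 177 mm) begins 78 mm behind the grasp point.
Start: joints at [-1.419, 0.087, 1.371, -0, 1.684, -0.103], TCP at [0.139, -0.532, 0.405] pointing down, gripper open.
Joint ranges: [-3.1, 3.1], [-0.76, 2.03], [0.27, 2.55], [-1.08, 4.22], [0.17, 2.65], [-2.57, 2.57]. Speed limits (rad/s): [2.79, 2.79, 3.14, 3.14, 3.14, 3.14].

### API

Orientations are given as [roll, pitch, yaw] about the fixed x, y, z axes, in that order (R = Rz(yaw) Ry(pitch) Rx(roll)).
In Python, from bench import robot gives the robot as it stands.
- The arm moves only by the tool move_arm, never from a script. Its argument "increments" is a list that holds one entry, the list of rows, each a list of 7 numbers: the opening, from 0 (shut) to 1 (fully open), then the shift along the tool's x, y, z as a fraction of full scale, then the turn, a rotation vector about the tool's x, y, z as a fraction of full scale. In form: [[[jaw, dx, dy, dz, rx, ry, rz], ...]]. A call has 1 to 8 rows; each row is the pose to reach, as a shift and turn from the pose commanded when the call began, along the tool's axes at that moment; what a row does not reach only later rows make up. Full scale, the value 1, is 0.1 m for a shift and pi/2 rad for a turn. A row lasts 1/12 s, in which the tool goes at most 41.7 mm and 7.16 degrees, less where a joint would pass 70% of its speed; a pose out of reach is approached as far as the arm can. A call with a number of a shift or a turn outside -1 to 1 is refused whole. A call with a gripper value outside its range is refused whole. The fingers move at their own pace and stop on an object; the grip force is fixed at half the most. Time passes only in rows, so rows that repeat a pose let the fingers close. It gives the time, the measured TCP pose, the force and the opening at its end, in the units of the state.
- robot.get_obs(): the state, without advancing time (a new reading comes with each control period).
- robot.snapshot(name): name is "scene" or "top" or "wrist"; returns (picture, depth): 400x640x3 uint8, red, green, blue; 400x640 float32, m along the optical axis (not along the pixel's ray), 0 where there is no reading.
- robot.camera_params(name): a dict with "mtx" (3x3 intrinsics, pixels), "k1" (the pictures are not rectified: a ray, as slopes to the right and down, at radius r is drawn at 1 + k1 r^2 times it, then the intrinsics apply), "R" (3x3) and "t" (3): a world point X has camera coordinates R X + t. Camera axes: x right, y down, z forward; pixel columns grow to the right and rows downward; lengths in m; the calibration is good to about 2 mm. A picture is of the moment at which its call begins: read the wrist's pose just before it. camera_params takes no time and is no camera call; for the wrist camera it gives the pose at the moment of the call.
- robot.close_job(): hands the job in, once; it reports no verdict.
The state is a dict: "time": time; "joint_positions": joint angles; "qvel": joint speeds; "joint_torque": joint torques, N m; "tool_pos": TCP position; "ee_rot": TCP orientation; "wrist_force": force on the tool from outside, world axes, zero at the start; "wrist_torque": the same for the moment, N m; "width": finger opening in m.
Only numpy, scipy, OpenCV 4.12 (cv2) and the standard library are available. Lean on these libraries where they do the work, as an engineer would, in place of code of your own. Each camera call takes 0.05 s, during which the arm holds its last target.

### The job

Take the small deep steel pail (not the wide shallow dish, which hangs on an identical hook) off its safety hook by its wooden grip and stand it upright, set down gently, in the middle of the round cork mat. The rung of the pail's bail is held under the hook's nose by a sprung keeper: pull the pail away from the column so that the rung itself presses the keeper open (keep your fingers off the hook and keeper), then lift the rung out and draw the pail clear.

Things in the scene. Friction and masses are not known exactly. Their poses are not given: they have to be found in the camera images.
- pail: Deep steel pail (mm), 74 wide, 55 deep (the bystander dish: 92 wide, 22 deep), 0.2-0.4 kg. Origin: centre of underside, z up. Rigid bail: legs at y = -35, +35; round rung (10 thick, along y) 150 above origin; on top a flat-sided wooden grip (14 thick in x, 22 tall, 74 long along y), centre 198 above origin. Hangs by the rung on hook_stand, y axes parallel within 0.1 rad; underside at z = 25.
- hook_stand: Fixed steel stand carrying the pail; mm. Origin: on the table below the rung's seat; column at x = 75 to 95, far side; hook (20 wide in y) reaches to -x, between the bail's legs. Rung's axis seated: x 0, z 175. Nose above it ends at x -10, top z 192; lip at x -47 to -56, top z 183: draw rung to x -18..-36, raise it to z 200..215, go on to x < -100 before rising more (hook's lowest point: z 130).
- keeper (a joint): Sprung keeper of that hook, rad: a 7 mm steel bar, pivoted 35 mm below the seated rung's axis at x = -26 mm, closing the mouth at the nose's tip. 0 = shut (6 mm in front of the seated rung); grows as pushed to -x; rung drawn to x = -28 mm opens it to about 0.6; stop 0.85. Pushes back on the rung with 2 N at first, 5 N fully open; springs shut when the rung has gone.
- mat: Fixed round cork mat, 140 mm across, 6 mm thick, lying on the table. Origin: centre of its underside.
Things that resemble listed ones, but are neither listed nor needed, are in the scene too. What is shaped like the pail but green is not meant.

How it is judged:
On the way:
1. the keeper is pressed open by the rung (more than 0.2 rad) while the pail is still low in the hook (raised less than 12 mm) (value of joint keeper above 0.2 rad and z of pail in the frame of hook_stand below 0.037 m), for 0.05 s.
At the end, for the whole second after the job is handed in: The pail stands at rest on the cork mat, upright within 0.12 rad, its centre within 40 mm of the mat's centre and its underside within 6 mm of the mat's top, and the keeper has sprung shut (under 0.08 rad) (horizontal distance between pail and mat below 0.04 m and z of pail in the frame of mat between 0 and 0.012 m and angle between pail's own z axis and vertical below 0.12 rad and linear speed of pail below 0.03 m/s and value of joint keeper below 0.08 rad); the robot touches nothing.
It fails at once if the fingers press on the hook or its keeper (more than 3 N) (contact force between the fingers and hook_stand above 3 N).
It fails at once if the pail is dropped or knocked (faster than 0.5 m/s while the fingers do not hold it) (contact force between the fingers and pail below 0.3 N and linear speed of pail above 0.5 m/s).
It also fails if it takes over 43 s, if anything falls off the work surface, if the arm or the gripper's body presses on something with over 40 N, if the wrist force passes 120 N, or if a joint passes its speed limit or range.

## Working session

There is one attempt and no reset: what is moved stays moved. The work goes in short steps, Python scripts to look and compute and a tool call to move; the robot and the scene stay as the last step left them, time stands still between calls to the robot, and variables do not carry over. Pictures are saved under pics/ and viewed, and the job is handed in when it is done.

Besides the shell and the picture viewer there is one more tool, called after ">>>" in YAML: its name, and indented under it one key for each argument. move_arm: Moves the arm, as the interface text tells. Its arguments: {"type":"object","properties":{"increments":{"type":"array","items":{"type":"array","items":{"type":"array","items":{"type":"number","minimum":-1,"maximum":1}}}}},"required":["increments"]}

```bash
ls; mkdir -p pics; python3 - <<'E'
from bench import robot
import cv2,numpy as np
print(robot.get_obs())
print(robot.tcp_to_tips)
for n in ("scene","top","wrist"):
    p=robot.camera_params(n);print(n,{k:np.round(np.array(v),4).tolist() for k,v in p.items()})
    im,d=robot.snapshot(n);cv2.imwrite(f"pics/{n}0.png",im[:,:,::-1]);np.save(f"pics/{n}0d.npy",d)
    np.savez(f"pics/{n}0.npz",im=im,d=d,**p)
E
```

```text
pics
{'time': 0.0, 'joint_positions': array([-1.41910498e+00,  8.79584925e-02,  1.37223890e+00,  2.45795569e-05,
        1.68362427e+00, -1.03086965e-01]), 'qvel': array([ 0.00014077,  0.00012293,  0.00017563,  0.00052885,  0.00040013,
       -0.00178611]), 'joint_torque': array([-3.54258655e-04, -3.40167403e+01, -3.02434731e+01,  7.16720824e-02,
        3.29243147e-02, -1.65894153e-04]), 'tool_pos': array([ 0.13860587, -0.53213158,  0.40350959]), 'ee_rot': array([-3.13937799e+00, -2.53674919e-04,  2.54780769e-01]), 'wrist_force': array([-0.33258418, -0.10565754,  0.37238062]), 'wrist_torque': array([-0.00534559, -0.02734634, -0.00232135]), 'width': 0.09408494752696546}
0.1992
scene {'mtx': [[442.5233, 0.0, 317.4656], [0.0, 442.5233, 199.9938], [0.0, 0.0, 1.0]], 'k1': -0.0487, 'R': [[-0.1827, 0.983, 0.0192], [0.781, 0.157, -0.6045], [-0.5972, -0.0954, -0.7964]], 't': [0.2588, -0.3292, 1.6686]}
top {'mtx': [[434.6396, 0.0, 314.6421], [0.0, 434.6396, 200.9894], [0.0, 0.0, 1.0]], 'k1': -0.1099, 'R': [[0.0149, -0.9999, -0.0063], [-0.9904, -0.0139, -0.1376], [0.1375, 0.0083, -0.9905]], 't': [-0.1555, 0.5593, 1.218]}
wrist {'mtx': [[321.3659, 0.0, 315.6561], [0.0, 321.3659, 196.8625], [0.0, 0.0, 1.0]], 'k1': -0.0144, 'R': [[0.2533, -0.9674, -0.0012], [-0.9281, -0.2433, 0.282], [-0.2731, -0.0703, -0.9594]], 't': [-0.5478, -0.0308, 0.391]}
```

View pics/scene0.png

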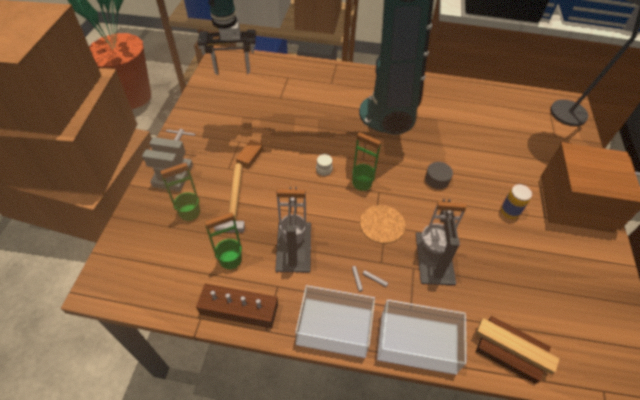

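View pics/top0.png

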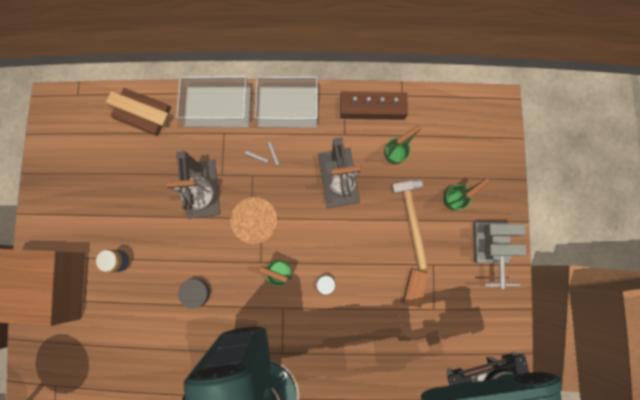

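View pics/wrist0.png

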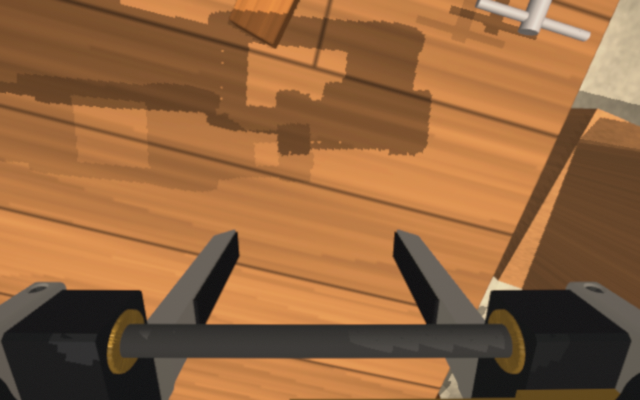

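```bash
python3 - <<'E'
import cv2,numpy as np
s=cv2.imread("pics/scene0.png");t=cv2.imread("pics/top0.png")
f=lambda im,x,y,w,h:cv2.resize(im[y:y+h,x:x+w],(400,300),interpolation=cv2.INTER_CUBIC)
o=np.vstack([np.hstack([f(s,240,180,120,90),f(s,385,195,120,90)]),np.hstack([f(t,290,135,100,75),f(t,145,145,100,75)])])
cv2.imwrite("pics/crop0.png",o)
E
```

```text
(no output)
```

View pics/crop0.png

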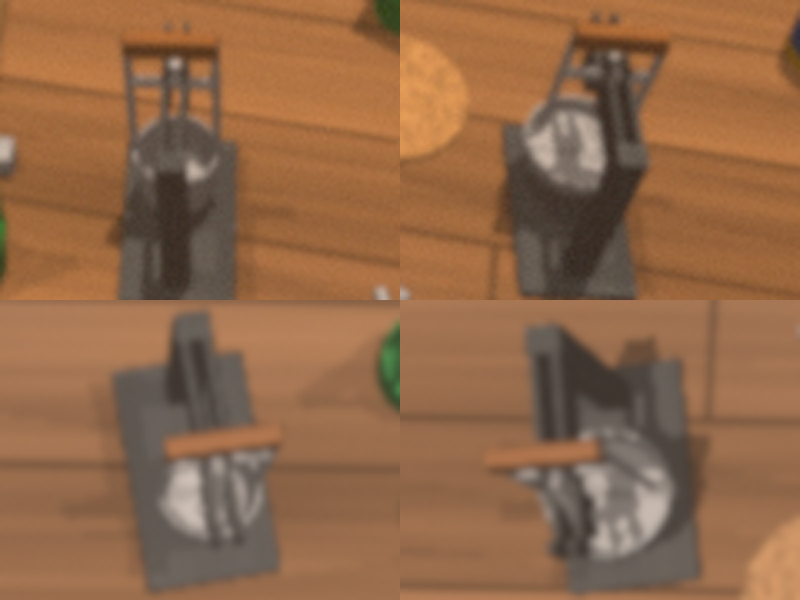

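```bash
cat > h.py <<'E'
import cv2,numpy as np
def cam(p): return {k:np.array(p[k]) for k in("mtx","k1","R","t")}
def ray(p,u,v):
    dist=np.array([float(p["k1"]),0,0,0,0])
    q=cv2.undistortPoints(np.array([[[u,v]]],float),p["mtx"],dist).ravel()
    d=p["R"].T@np.array([q[0],q[1],1]);C=-p["R"].T@p["t"];return C,d
def onz(p,u,v,z):
    C,d=ray(p,u,v);return C+d*(z-C[2])/d[2]
def cloud(p,d):
    h,w=d.shape;uu,vv=np.meshgrid(np.arange(w),np.arange(h))
    q=cv2.undistortPoints(np.stack([uu,vv],-1).reshape(-1,1,2).astype(float),p["mtx"],np.array([float(p["k1"]),0,0,0,0])).reshape(h,w,2)
    X=np.concatenate([q,np.ones((h,w,1))],-1)*d[...,None]
    return (X-p["t"])@p["R"]
def tri(a,b):
    (C1,d1),(C2,d2)=a,b
    s=np.linalg.lstsq(np.stack([d1,-d2],1),C2-C1,rcond=None)[0]
    P,Q=C1+s[0]*d1,C2+s[1]*d2;return (P+Q)/2,np.linalg.norm(P-Q)
E
python3 - <<'E'
from h import *
P={n:dict(np.load(f"pics/{n}0.npz")) for n in("scene","top")}
for n in P:
    P[n]["X"]=cloud(P[n],P[n]["d"]); print(n,"cam",-P[n]["R"].T@P[n]["t"])
rois={"scene":{"pail":(275,185,312,205),"dish":(425,195,470,215)},"top":{"pail":(325,160,370,182),"dish":(160,175,200,192)}}
C={}
for n in P:
  hsv=cv2.cvtColor(P[n]["im"],cv2.COLOR_RGB2HSV)
  for k,(a,b,c,d) in rois[n].items():
    X=P[n]["X"][b:d,a:c]; m=(X[...,2]>0.19)&(P[n]["d"][b:d,a:c]>0)
    hs=hsv[b:d,a:c]; m2=m&(hs[...,1]>110)&(hs[...,0]<20)
    ys,xs=np.nonzero(m2); pts=X[m2]
    print(n,k,m.sum(),m2.sum(),"px",xs.mean()+a,ys.mean()+b,"med",np.median(pts,0))
    r=cv2.minAreaRect(np.stack([xs+a,ys+b],1).astype(np.float32));print(r)
    C[n,k]=(xs.mean()+a,ys.mean()+b)
    q=pts[:,:2]-pts[:,:2].mean(0);w,v=np.linalg.eigh(q.T@q);print("axis deg",np.degrees(np.arctan2(v[1,1],v[0,1])), "len",np.ptp(q@v[:,1]))
for k in("pail","dish"):
    print(k,tri(ray(P["scene"],*C["scene",k]),ray(P["top"],*C["top",k])))
# mat
im=P["top"]["im"];hsv=cv2.cvtColor(im,cv2.COLOR_RGB2HSV)
print("mat hsv",hsv[220,253],"table",hsv[215,300],hsv[240,130])
# heights of column etc
for (u0,u1,v0,v1) in [(318,362,135,205)]:
    X=P["top"]["X"][v0:v1,u0:u1].reshape(-1,3);X=X[X[:,2]>0.15]
    print(X[:,2].max())
    for x in np.arange(X[:,0].min(),X[:,0].max(),0.012):
        s=X[(X[:,0]>=x)&(X[:,0]<x+.012)]
        if len(s):print(round(x,3),len(s),s.min(0).round(3),s.max(0).round(3))
E
```

```text
scene cam [ 1.30091716 -0.04346479  1.12492062]
top cam [ 0.38876141 -0.1578101   1.2823388 ]
scene pail 295 262 px 291.0763358778626 193.14885496183206 med [ 0.61893509 -0.22154121  0.2296571 ]
((290.5, 195.0), (12.0, 29.0), 90.0)
axis deg 99.78815813290156 len 0.0753800234046623
scene dish 294 264 px 450.7916666666667 206.17424242424244 med [0.58048268 0.18670475 0.2296098 ]
((450.46380615234375, 207.6155242919922), (30.82906150817871, 12.449069023132324), 3.3664605617523193)
axis deg 94.84458547130349 len 0.07463386467231739
top pail 244 157 px 346.0127388535032 169.81528662420382 med [ 0.61275138 -0.22504905  0.2332869 ]
((345.5293884277344, 169.88235473632812), (6.2891130447387695, 29.298065185546875), 85.60128784179688)
axis deg 98.23589261859422 len 0.07318517937502647
top dish 240 162 px 179.09876543209876 183.44444444444446 med [0.57441399 0.18882814 0.23274996]
((179.94618225097656, 183.56922912597656), (6.573840618133545, 28.52798843383789), 82.87498474121094)
axis deg 97.03433931642465 len 0.07184231417846766
pail (array([ 0.61525431, -0.22433672,  0.2216231 ]), np.float6
[... 254 characters left out ...]
9 -0.239  0.152] [ 0.568 -0.22   0.186]
0.569 20 [ 0.569 -0.237  0.157] [ 0.581 -0.219  0.174]
0.581 31 [ 0.581 -0.235  0.152] [ 0.593 -0.216  0.174]
0.593 77 [ 0.594 -0.234  0.163] [ 0.605 -0.187  0.239]
0.605 203 [ 0.605 -0.26   0.15 ] [ 0.617 -0.185  0.238]
0.617 41 [ 0.617 -0.26   0.188] [ 0.629 -0.21   0.237]
0.629 28 [ 0.629 -0.228  0.155] [ 0.64  -0.206  0.195]
0.641 31 [ 0.641 -0.225  0.156] [ 0.653 -0.204  0.195]
0.653 31 [ 0.653 -0.222  0.154] [ 0.664 -0.202  0.197]
0.665 34 [ 0.665 -0.22   0.152] [ 0.677 -0.199  0.195]
0.677 41 [ 0.678 -0.218  0.151] [ 0.689 -0.197  0.196]
0.689 50 [ 0.689 -0.217  0.154] [ 0.701 -0.194  0.198]
0.701 19 [ 0.701 -0.217  0.185] [ 0.708 -0.194  0.193]
```

```bash
python3 - <<'E'
from h import *
for n,(u0,u1,v0,v1) in {"top":(222,285,190,252),"scene":(352,412,197,248)}.items():
    P=dict(np.load(f"pics/{n}0.npz"));X=cloud(P,P["d"])
    hsv=cv2.cvtColor(P["im"],cv2.COLOR_RGB2HSV)
    print(n,"z mat med",np.median(X[(v0+v1)//2-5:(v0+v1)//2+5,(u0+u1)//2-5:(u0+u1)//2+5,2]))
    lab=cv2.cvtColor(P["im"],cv2.COLOR_RGB2LAB)
    g=cv2.GaussianBlur(hsv[v0:v1,u0:u1,2],(3,3),0)
    th,m=cv2.threshold(g,0,255,cv2.THRESH_OTSU)
    m=cv2.morphologyEx(m,cv2.MORPH_CLOSE,np.ones((5,5)));m=cv2.morphologyEx(m,cv2.MORPH_OPEN,np.ones((5,5)))
    cs,_=cv2.findContours(m,cv2.RETR_EXTERNAL,cv2.CHAIN_APPROX_NONE);c=max(cs,key=cv2.contourArea)
    W=np.array([onz(P,q[0]+u0,q[1]+v0,0.006)[:2] for q in c[:,0]])
    (cx,cy),r=cv2.minEnclosingCircle((W*1000).astype(np.float32));print(th,W.mean(0),(W.min(0)+W.max(0))/2,cx,cy,r)
E
```

```text
top z mat med 0.006437158608905515
182.0 [0.50571336 0.03301481] [0.5056398  0.03282273] 504.04559326171875 33.302120208740234 71.40001678466797
scene z mat med 0.00594632758134107
189.0 [0.50838253 0.03240757] [0.50763093 0.0329866 ] 505.0229797363281 32.584754943847656 70.9327392578125
```

```bash
cat >> h.py <<'E'
from scipy.spatial.transform import Rotation as Ro
def delta(o,pos,yaw):
    R=Ro.from_euler('xyz',o["ee_rot"]);T=Ro.from_euler('xyz',[np.pi,0,yaw])
    return (R.inv().apply(np.array(pos)-o["tool_pos"])/0.1).round(3),((R.inv()*T).as_rotvec()/(np.pi/2)).round(4)
E
python3 - <<'E'
from h import *
from bench import robot
o=robot.get_obs()
print(delta(o,[.3,-.42,.53],1.2)); print(delta(o,[.139,-.532,.5],.2548))
p=robot.camera_params("wrist");R=Ro.from_euler('xyz',o["ee_rot"])
C=-p["R"].T@p["t"];print("cam in tool",R.inv().apply(C-o["tool_pos"]),"look",R.inv().apply(p["R"][2]))
E
```

```text
(array([ 1.845, -0.681, -1.261]), array([-1.000e-03, -6.000e-04, -6.018e-01]))
(array([ 0.004, -0.002, -0.962]), array([-0.0011, -0.0001, -0.    ]))
cam in tool [ 0.08139126 -0.00171459  0.02051375] look [-0.28217909  0.00113359  0.95936108]
```

>>> move_arm:
  increments:
    - [[1,0,0,-0.4,0,0,-0.08],[1,0.3,-0.2,-0.8,0,0,-0.16],[1,0.6,-0.4,-1,0,0,-0.24],[1,1,-0.7,-1,0,0,-0.3]]

```text
time: 0.48
tool_pos: [0.2063, -0.4531, 0.5071]
ee_rot: [3.135, 0.003, 0.729]
wrist_force: [1.1, -0.0, 0.9]
width: 0.0938
```

```bash
python3 - <<'E'
from h import *
from bench import robot
o=robot.get_obs();print(o["time"],o["tool_pos"],o["ee_rot"],o["joint_positions"])
print(delta(o,[.615,-.224,.51],1.726))
E
```

```text
0.4833 [ 0.20633319 -0.45308515  0.50710156] [3.13497736e+00 3.04159697e-03 7.28731183e-01] [-1.25736328e+00 -2.91951530e-02  1.28889495e+00 -1.19451564e-04
  1.87461272e+00 -4.15344344e-01]
(array([ 4.574,  1.013, -0.036]), array([ 0.0029,  0.0039, -0.6349]))
```

>>> move_arm:
  increments:
    - [[1,0.35,0.05,0,0,0,-0.08],[1,0.7,0.1,0,0,0,-0.16],[1,1,0.2,0,0,0,-0.24],[1,1,0.2,0,0,0,-0.32]]

```text
time: 0.82
tool_pos: [0.2981, -0.3992, 0.5027]
ee_rot: [3.14, -0.002, 1.239]
wrist_force: [-0.7, -0.1, 0.3]
width: 0.0939
```

```bash
python3 - <<'E'
from h import *
from bench import robot
o=robot.get_obs();print(o["time"],o["tool_pos"],o["ee_rot"],o["joint_positions"])
print(delta(o,[.615,-.224,.51],1.726))
E
```

```text
0.8167 [ 0.29810554 -0.39916332  0.50274054] [ 3.13971465e+00 -1.93539011e-03  1.23897220e+00] [-1.04400936 -0.02719604  1.29554269  0.0028201   1.87308809 -0.71134364]
(array([ 2.689,  2.426, -0.063]), array([ 0.0015, -0.0009, -0.3101]))
```

>>> move_arm:
  increments:
    - [[1,0.3,0.25,0,0,0,-0.08],[1,0.6,0.5,0,0,0,-0.16],[1,0.85,0.75,0,0,0,-0.24],[1,1,1,0,0,0,-0.31],[1,1,1,0,0,0,-0.31]]

```text
time: 1.23
tool_pos: [0.4262, -0.3398, 0.5013]
ee_rot: [3.141, -0.002, 1.722]
wrist_force: [-0.1, 0.4, -1.0]
width: 0.0937
```

```bash
python3 - <<'E'
from h import *
from bench import robot
o=robot.get_obs();print(o["time"],o["tool_pos"],o["ee_rot"],o["joint_positions"])
print(delta(o,[.615,-.224,.51],1.726))
print(delta(o,[.5,-.26,.51],1.726))
E
```

```text
1.2333 [ 0.42618719 -0.3397751   0.50125679] [ 3.14083134e+00 -2.30939796e-03  1.72196247e+00] [-0.77764538  0.07836313  1.19051945  0.00208788  1.87410321 -0.92818843]
(array([ 0.86 ,  2.041, -0.084]), array([ 0.0005, -0.0015, -0.0026]))
(array([ 0.678,  0.85 , -0.085]), array([ 0.0005, -0.0015, -0.0026]))
```

>>> move_arm:
  increments:
    - [[1,0.3,0.3,0,0,0,0],[1,0.55,0.65,0,0,0,0],[1,0.8,1,0,0,0,0],[1,0.86,1,0,0,0,0]]

```text
time: 1.57
tool_pos: [0.5121, -0.2391, 0.5015]
ee_rot: [3.141, -0.003, 1.717]
wrist_force: [-1.2, 0.5, -0.9]
width: 0.0936
```

>>> move_arm:
  increments:
    - [[1,0,0.35,0,0,0,0],[1,0,0.7,0,0,0,0],[1,0,1,0,0,0,0],[1,0,1,0,0,0,0],[1,0,1,0,0,0,0]]

```text
time: 1.98
tool_pos: [0.6091, -0.2285, 0.5004]
ee_rot: [-3.138, -0.002, 1.713]
wrist_force: [-0.9, -0.1, 0.7]
width: 0.0936
```

```bash
cat > snap.py <<'E'
from h import *
from bench import robot
import sys
def snap(name,tag):
    p=robot.camera_params(name);o=robot.get_obs();im,d=robot.snapshot(name)
    cv2.imwrite(f"pics/{tag}.png",im[:,:,::-1]);np.savez(f"pics/{tag}.npz",im=im,d=d,**p)
    return cam(p),im,d,o
if __name__=="__main__":
    o=snap(sys.argv[1],sys.argv[2])[3];print(o["time"],o["tool_pos"],o["ee_rot"],o["qvel"].round(4),o["wrist_force"].round(2),o["width"])
E
python3 snap.py wrist w1
```

```text
1.9833 [ 0.60911032 -0.22854976  0.50036351] [-3.13757215e+00 -1.75746799e-03  1.71287414e+00] [-0.0209 -0.0609  0.016  -0.0053  0.0081 -0.0023] [-0.88 -0.12  0.67] 0.09360486830643161
```

View pics/w1.png

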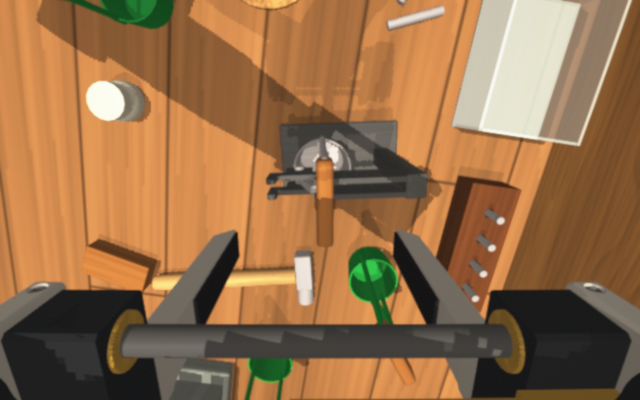

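The wrist view shows the wanted pail's grip upright at px (325,160)–(325,245), with the hook prongs at (272,180) and (272,193) and the column at (422,185). The green lookalike is at (372,270).

```bash
python3 - <<'E'
from h import *
P=dict(np.load("pics/w1.npz"));hsv=cv2.cvtColor(P["im"],cv2.COLOR_RGB2HSV);X=cloud(P,P["d"])
u0,u1,v0,v1=308,345,150,255
x=X[v0:v1,u0:u1];m=(x[...,2]>.226)&(x[...,2]<.25)&(P["d"][v0:v1,u0:u1]>0)
ys,xs=np.nonzero(m);print(m.sum(),xs.min()+u0,xs.max()+u0,ys.min()+v0,ys.max()+v0)
pts=x[m];print("depth med",np.median(pts,0),pts.min(0),pts.max(0))
r=cv2.minAreaRect(np.stack([xs+u0,ys+v0],1).astype(np.float32));b=cv2.boxPoints(r)
W=np.array([onz(P,*q,.234) for q in b]);print(r,W,W.mean(0))
for i in range(2):print(np.linalg.norm(W[i+1]-W[i]),np.degrees(np.arctan2(*(W[i+1]-W[i])[1::-1])))
# hook arm direction
for k in [0]:
    u0,u1,v0,v1=262,432,165,205
    x=X[v0:v1,u0:u1];m=(x[...,2]>.14)&(x[...,2]<.205);q=x[m]
    for a in np.arange(.545,.72,.012):
        s=q[(q[:,0]>a)&(q[:,0]<a+.012)]
        if len(s):print(round(a,3),len(s),s.min(0).round(3),s.max(0).round(3),s.mean(0).round(3))
E
```

```text
1504 316 333 158 245
depth med [ 0.61306852 -0.21964294  0.23295845] [ 0.60152071 -0.25876508  0.22645009] [ 0.62538232 -0.18608043  0.23544525]
((324.5, 201.5), (87.0, 17.0), 90.0) [[ 0.6010212  -0.18608259  0.234     ]
 [ 0.61397999 -0.18420195  0.234     ]
 [ 0.62550878 -0.25632629  0.234     ]
 [ 0.61147626 -0.2583775   0.234     ]] [ 0.61299656 -0.22124708  0.234     ]
0.013094543215875333 8.25738686882686
0.07303994606125411 -80.91832818073276
0.545 1 [ 0.557 -0.221  0.176] [ 0.557 -0.221  0.176] [ 0.557 -0.221  0.176]
0.557 265 [ 0.557 -0.24   0.153] [ 0.569 -0.219  0.186] [ 0.564 -0.228  0.174]
0.569 245 [ 0.569 -0.239  0.141] [ 0.581 -0.216  0.18 ] [ 0.575 -0.226  0.163]
0.581 315 [ 0.581 -0.237  0.141] [ 0.593 -0.212  0.171] [ 0.587 -0.223  0.16 ]
0.593 291 [ 0.593 -0.234  0.14 ] [ 0.605 -0.212  0.193] [ 0.599 -0.22   0.173]
0.605 13 [ 0.605 -0.232  0.17 ] [ 0.607 -0.222  0.192] [ 0.606 -0.227  0.187]
0.617 203 [ 0.621 -0.228  0.153] [ 0.629 -0.208  0.193] [ 0.626 -0.216  0.181]
0.629 354 [ 0.629 -0.227  0.155] [ 0.641 -0.205  0.193] [ 0.635 -0.215  0.18 ]
0.641 369 [ 0.641 -0.225  0.152] [ 0.653 -0.203  0.193] [ 0.647 -0.213  0.18 ]
0.653 360 [ 0.653 -0.223  0.154] [ 0.665 -0.201  0.193] [ 0.659 -0.211  0.18 ]
0.665 366 [ 0.665 -0.221  0.153] [ 0.677 -0.199  0.194] [ 0.671 -0.209  0.18 ]
0.677 475 [ 0.677 -0.218  0.143] [ 0.689 -0.194  0.193] [ 0.684 -0.206  0.179]
0.689 431 [ 0.689 -0.217  0.15 ] [ 0.701 -0.192  0.193] [ 0.695 -0.202  0.186]
0.701 179 [ 0.701 -0.216  0.154] [ 0.709 -0.192  0.193] [ 0.704 -0.203  0.188]
```

```bash
python3 - <<'E'
from h import *
from bench import robot
o=robot.get_obs();print(o["time"],o["tool_pos"],o["ee_rot"]);print(delta(o,[.613,-.2215,.45],1.731))
E
```

```text
2.0333 [ 0.60803998 -0.22868225  0.50175886] [-3.13908764e+00 -6.73925464e-04  1.71200511e+00]
(array([0.064, 0.061, 0.517]), array([-0.0016, -0.0004, -0.0121]))
```

>>> move_arm:
  increments:
    - [[0.6,0.06,0.06,0.2,0,0,-0.01],[0.6,0.06,0.06,0.4,0,0,-0.01],[0.6,0.06,0.06,0.52,0,0,-0.01],[0.6,0.06,0.06,0.52,0,0,-0.01],[0.6,0.06,0.06,0.52,0,0,-0.01]]

```text
time: 2.45
tool_pos: [0.6119, -0.2219, 0.4514]
ee_rot: [-3.141, 0.0, 1.727]
wrist_force: [1.0, -0.0, 0.0]
width: 0.0638
```

```bash
python3 - <<'E'
from snap import *
p,im,d,o=snap("wrist","w2")
print(o["time"],o["tool_pos"],o["ee_rot"],o["width"]);print(delta(o,[.613,-.2215,.408],1.731))
X=cloud(p,d);m=(X[...,2]>.226)&(X[...,2]<.25)&(d>0);m[:, :270]=0;m[:,380:]=0;m=m.astype(np.uint8)
n,l,st,c=cv2.connectedComponentsWithStats(m);k=1+np.argmax(st[1:,4]);ys,xs=np.nonzero(l==k)
r=cv2.minAreaRect(np.stack([xs,ys],1).astype(np.float32));b=cv2.boxPoints(r);print(r)
W=np.array([onz(p,*q,.234) for q in b]);print(W.round(4),W.mean(0))
o=robot.get_obs();print(o["tool_pos"],o["ee_rot"])
E
```

```text
2.45 [ 0.61185129 -0.22189545  0.45137922] [-3.14100926e+00  1.36098234e-04  1.72690086e+00] 0.06384474418114669
(array([0.002, 0.012, 0.434]), array([-0.0004,  0.0001, -0.0026]))
((319.5, 231.5), (103.0, 21.0), 90.0)
[[ 0.6007 -0.1862  0.234 ]
 [ 0.6137 -0.1841  0.234 ]
 [ 0.6262 -0.2564  0.234 ]
 [ 0.6118 -0.2587  0.234 ]] [ 0.61308032 -0.22133544  0.234     ]
[ 0.61210133 -0.22178554  0.45255835] [3.14021566e+00 1.30976852e-03 1.72717732e+00]
```

View pics/w2.png

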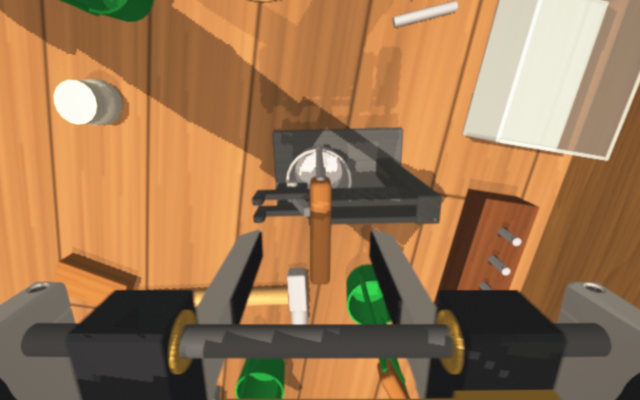

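The grip is centred between the fingers, which straddle it at px 260 to 375 with the grip at 320. Next I descend and close.

>>> move_arm:
  increments:
    - [[0.6,0,0.01,0.15,0,0,0],[0.6,0,0.01,0.3,0,0,0],[0.6,0,0.01,0.43,0,0,0],[0.6,0,0.01,0.43,0,0,0]]

```text
time: 2.83
tool_pos: [0.6137, -0.2214, 0.4067]
ee_rot: [-3.139, -0.001, 1.728]
wrist_force: [-0.2, 0.1, -0.2]
width: 0.0566
```

>>> move_arm:
  increments:
    - [[0.3,0,0,0,0,0,0],[0.2,0,0,0,0,0,0],[0.1,0,0,0,0,0,0],[0,0,0,0,0,0,0],[0,0,0,0,0,0,0],[0,0,0,0,0,0,0],[0,0,0,0,0,0,0]]

```text
time: 3.42
tool_pos: [0.6143, -0.221, 0.4081]
ee_rot: [3.141, 0.0, 1.729]
wrist_force: [-1.7, -0.8, 1.2]
width: 0.014
```

```bash
python3 snap.py wrist w3;python3 snap.py scene s3
```

```text
3.4167 [ 0.61431474 -0.22103119  0.40809256] [3.14133264e+00 2.78581636e-04 1.72876826e+00] [-0.0005 -0.      0.0026 -0.0016  0.0031  0.0025] [-1.72 -0.85  1.21] 0.01398411988099491
3.4667 [ 0.61430296 -0.22103896  0.40811878] [3.14136057e+00 3.18346238e-04 1.72870613e+00] [ 0.0002  0.0001 -0.0005  0.0007 -0.0003 -0.0002] [-0.86  0.46  0.68] 0.013670400907399172
```

View pics/w3.png

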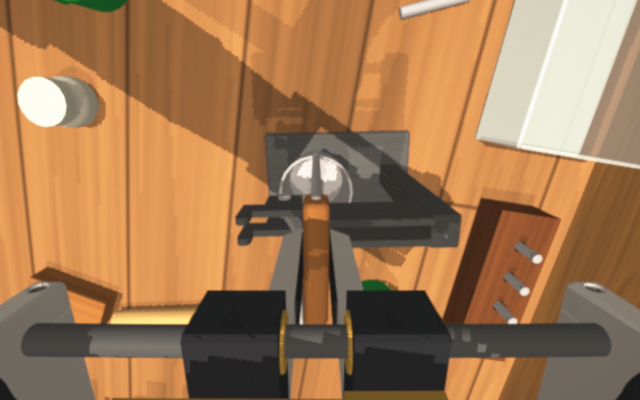

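>>> move_arm:
  increments:
    - [[0,0,-0.06,0,0,0,0],[0,0,-0.12,0,0,0,0],[0,0,-0.18,0,0,0,0],[0,0,-0.23,0,0,0,0],[0,0,-0.28,0,0,0,0],[0,0,-0.28,0,0,0,0],[0,0,-0.28,0,0,0,0]]

```text
time: 4.1
tool_pos: [0.5863, -0.2254, 0.4083]
ee_rot: [3.141, 0.0, 1.729]
wrist_force: [4.8, 0.1, 1.1]
width: 0.0135
```

```bash
python3 snap.py wrist w4;python3 snap.py scene s4
```

```text
4.1 [ 0.58632055 -0.22544737  0.40825142] [3.14052761e+00 3.59631006e-04 1.72850328e+00] [ 0.0046  0.0075 -0.0102 -0.0022  0.0052  0.0015] [4.82 0.07 1.1 ] 0.013463769703102955
4.15 [ 0.58644604 -0.22545007  0.40823494] [3.14077582e+00 4.05096100e-04 1.72859799e+00] [ 0.0026  0.0048 -0.007  -0.0011  0.0039  0.001 ] [4.28 0.12 2.03] 0.013849259135021821
```

View pics/w4.png

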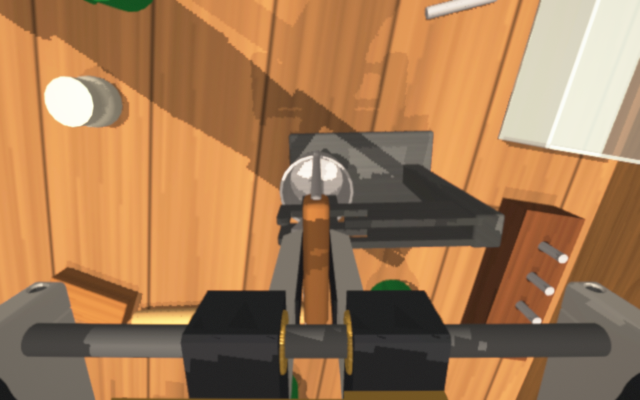

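View pics/s4.png

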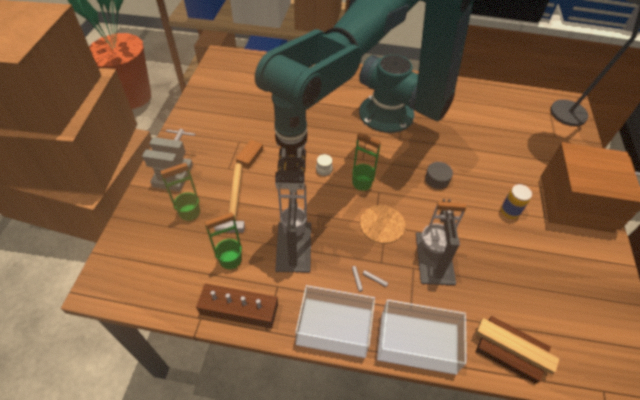

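Wrist force is about 4.8 N in +x, which matches the keeper held open by the rung. Next I raise 33 mm.

>>> move_arm:
  increments:
    - [[0,0,0,-0.06,0,0,0],[0,0,0,-0.13,0,0,0],[0,0,0,-0.2,0,0,0],[0,0,0,-0.27,0,0,0],[0,0,0,-0.33,0,0,0],[0,0,0,-0.33,0,0,0],[0,0,0,-0.33,0,0,0]]

```text
time: 4.78
tool_pos: [0.5863, -0.2256, 0.4414]
ee_rot: [-3.141, 0.001, 1.728]
wrist_force: [-0.3, -0.2, -2.0]
width: 0.014
```

```bash
python3 snap.py wrist w5; python3 - <<'E'
import cv2
E
```

```text
4.7833 [ 0.58634656 -0.22563932  0.44143389] [-3.14116490e+00  6.24706061e-04  1.72824240e+00] [ 0.0007  0.0102  0.0218  0.0039 -0.0073  0.0004] [-0.27 -0.17 -2.01] 0.014023807806472034
```

View pics/w5.png

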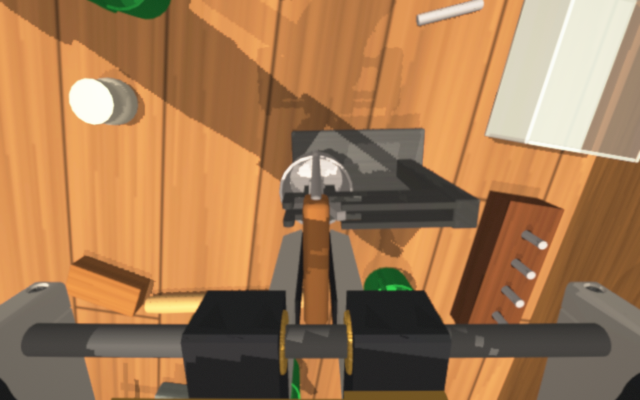

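The rung is free: the lateral force is near zero, the weight hangs on the gripper, and the bail still spans the fingers. Now I draw it clear.

>>> move_arm:
  increments:
    - [[0,0,-0.12,0,0,0,0],[0,0,-0.28,0,0,0,0],[0,0,-0.48,0,0,0,0],[0,0,-0.68,0,0,0,0],[0,0,-0.85,0,0,0,0],[0,0,-0.95,0,0,0,0],[0,0,-0.95,0,0,0,0],[0,0,-0.95,0,0,0,0]]

```text
time: 5.5
tool_pos: [0.4927, -0.2404, 0.4408]
ee_rot: [3.141, 0.0, 1.728]
wrist_force: [0.7, -0.7, -2.0]
width: 0.0136
```

```bash
python3 snap.py wrist w6; python3 snap.py top t6; python3 - <<'E'
from h import *
from bench import robot
o=robot.get_obs();print(o["tool_pos"],o["wrist_force"],delta(o,[.506,.033,.45],1.729))
P=dict(np.load("pics/top0.npz"));X=cloud(P,P["d"])
x=X[255:290,255:298].reshape(-1,3);x=x[(x[:,2]>.02)&(x[:,2]<.4)];print("green",x.min(0),x.max(0))
E
```

```text
5.5 [ 0.49273399 -0.24044514  0.44079285] [3.14100879e+00 3.52441640e-05 1.72813767e+00] [ 0.013   0.02   -0.0167  0.005  -0.0054 -0.0013] [ 0.7  -0.73 -2.03] 0.013620779339216002
5.55 [ 0.49317191 -0.24037465  0.44070256] [ 3.14107100e+00 -3.76898182e-05  1.72870306e+00] [ 0.0081  0.0144 -0.0117 -0.0009  0.0016 -0.0019] [-0.71  0.23 -3.27] 0.013671563704991794
[ 0.49341341 -0.2403022   0.44054745] [ 0.66677088 -0.14578976 -2.1584171 ] (array([ 2.679,  0.555, -0.094]), array([ 0.0001, -0.0002,  0.0001]))
green [ 0.32074082 -0.08484476  0.02005775] [ 0.39331653 -0.01168402  0.21423988]
```

View pics/w6.png

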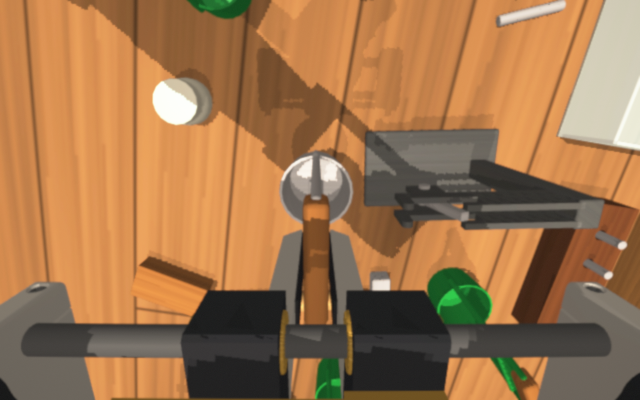

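View pics/t6.png

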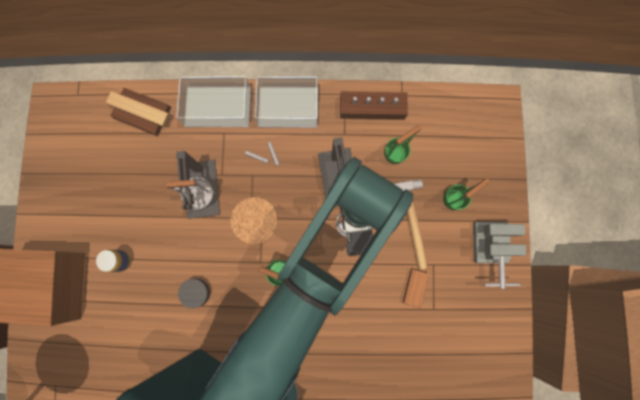

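The pail hangs clear of the hook at px (317,190), and the path to the mat is open.

>>> move_arm:
  increments:
    - [[0,0.1,0,-0.05,0,0,0],[0,0.3,0,-0.1,0,0,0],[0,0.55,0.05,-0.1,0,0,0],[0,0.8,0.1,-0.1,0,0,0],[0,1,0.15,-0.1,0,0,0]]

```text
time: 6.02
tool_pos: [0.4921, -0.137, 0.4514]
ee_rot: [3.141, -0.001, 1.73]
wrist_force: [0.8, -0.3, -2.6]
width: 0.0142
```

>>> move_arm:
  increments:
    - [[0,0.25,0.05,0,0,0,0],[0,0.5,0.1,0,0,0,0],[0,0.7,0.15,0,0,0,0],[0,0.85,0.2,0,0,0,0],[0,1,0.2,0,0,0,0]]

```text
time: 6.43
tool_pos: [0.4965, -0.0352, 0.451]
ee_rot: [3.141, -0.0, 1.731]
wrist_force: [0.8, 0.5, -2.9]
width: 0.0136
```

```bash
python3 - <<'E'
from h import *
from bench import robot
o=robot.get_obs();print(o["time"],o["tool_pos"],o["ee_rot"],o["wrist_force"],delta(o,[.506,.033,.45],1.729))
E
```

```text
6.4333 [ 0.49650567 -0.03515104  0.4510208 ] [ 3.14097742e+00 -4.43249049e-04  1.73092563e+00] [ 0.79966294  0.46579695 -2.89288481] (array([0.658, 0.202, 0.011]), array([ 0.0004, -0.0003,  0.0012]))
```

>>> move_arm:
  increments:
    - [[0,0.2,0.05,0,0,0,0],[0,0.4,0.1,0,0,0,0],[0,0.55,0.15,0,0,0,0],[0,0.64,0.2,0,0,0,0],[0,0.64,0.2,0,0,0,0],[0,0.64,0.2,0,0,0,0]]

```text
time: 6.93
tool_pos: [0.5058, 0.0295, 0.4508]
ee_rot: [-3.141, 0.001, 1.73]
wrist_force: [-0.8, -0.2, -2.3]
width: 0.0137
```

```bash
python3 snap.py wrist w7; python3 - <<'E'
from h import *
from bench import robot
o=robot.get_obs();print(o["time"],o["tool_pos"],o["ee_rot"],o["wrist_force"],delta(o,[.506,.033,.41],1.729))
E
```

```text
6.9333 [0.50584858 0.02948546 0.45080334] [-3.14118126e+00  7.08284159e-04  1.73011842e+00] [-0.0277 -0.0052  0.0066 -0.0047  0.0011 -0.0017] [-0.8  -0.18 -2.34] 0.013694790204982793
6.9833 [0.50578902 0.02891076 0.45076937] [-3.14112573e+00  7.18550365e-04  1.72900422e+00] [ 0.10149617 -0.01797154 -1.91635204] (array([0.04 , 0.009, 0.408]), array([-0.0003,  0.0005,  0.    ]))
```

View pics/w7.png

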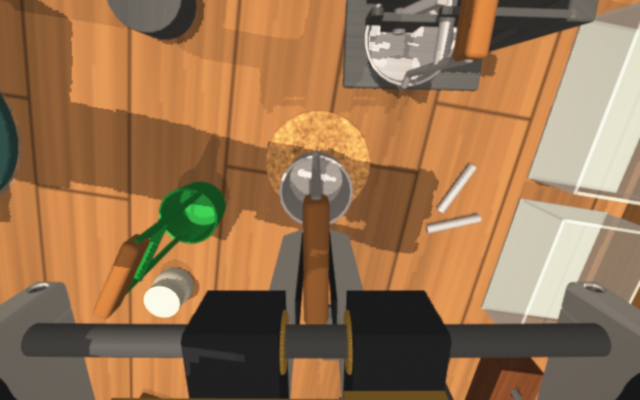

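>>> move_arm:
  increments:
    - [[0,0.02,0,0.12,0,0,0],[0,0.04,0,0.25,0,0,0],[0,0.04,0,0.38,0,0,0],[0,0.04,0,0.48,0,0,0],[0,0.04,0,0.54,0,0,0],[0,0.04,0,0.57,0,0,0],[0,0.04,0,0.58,0,0,0],[0,0.04,0,0.58,0,0,0]]

```text
time: 7.65
tool_pos: [0.5051, 0.0327, 0.3929]
ee_rot: [3.141, 0.0, 1.728]
wrist_force: [0.1, 0.3, -2.0]
width: 0.0138
```

>>> move_arm:
  increments:
    - [[0,0,0,0.01,0,0,0],[0,0,0,0.02,0,0,0],[0,0,0,0.03,0,0,0],[0,0,0,0.03,0,0,0],[0,0,0,0.03,0,0,0]]

```text
time: 8.07
tool_pos: [0.505, 0.033, 0.3899]
ee_rot: [3.141, 0.0, 1.729]
wrist_force: [0.2, -0.2, -3.5]
width: 0.0137
```

```bash
python3 snap.py wrist w8; python3 snap.py scene s8
```

```text
8.0667 [0.50503022 0.03295318 0.38989674] [3.14143548e+00 1.40300637e-04 1.72881956e+00] [-0.0002  0.0016 -0.0012  0.0004 -0.0005 -0.0005] [ 0.19 -0.16 -3.51] 0.013662641664347452
8.1167 [0.50501377 0.03296351 0.3899353 ] [3.14138145e+00 1.57739912e-04 1.72880855e+00] [ 0.001  -0.0008  0.0014  0.0012  0.0004 -0.0012] [-0.41 -0.29 -2.66] 0.01393884873032684
```

Still hanging with no contact yet, so I continue in 1 mm steps.

>>> move_arm:
  increments:
    - [[0,0,0,0.005,0,0,0],[0,0,0,0.01,0,0,0],[0,0,0,0.01,0,0,0],[0,0,0,0.01,0,0,0]]

```text
time: 8.5
tool_pos: [0.505, 0.033, 0.3892]
ee_rot: [3.141, 0.0, 1.729]
wrist_force: [-0.3, 0.2, 0.1]
width: 0.014
```

>>> move_arm:
  increments:
    - [[0,0,0,0.005,0,0,0],[0,0,0,0.01,0,0,0],[0,0,0,0.01,0,0,0],[0,0,0,0.01,0,0,0]]

```text
time: 8.83
tool_pos: [0.505, 0.033, 0.3892]
ee_rot: [3.14, 0.0, 1.729]
wrist_force: [-0.9, 0.9, 5.9]
width: 0.0138
```

Contact is made: the force reversed to +6 N with z stuck at 0.389. I ease off 0.8 mm and open.

>>> move_arm:
  increments:
    - [[0,0,0,-0.008,0,0,0],[0,0,0,-0.008,0,0,0],[0.16,0,0,-0.008,0,0,0],[0.2,0,0,-0.008,0,0,0],[0.3,0,0,-0.008,0,0,0],[0.4,0,0,-0.008,0,0,0],[0.5,0,0,-0.008,0,0,0],[0.5,0,0,-0.008,0,0,0]]

```text
time: 9.5
tool_pos: [0.505, 0.0329, 0.3883]
ee_rot: [-3.141, 0.0, 1.729]
wrist_force: [0.1, 0.7, -0.6]
width: 0.0421
```

```bash
python3 snap.py wrist w9
```

```text
9.5 [0.5050306  0.03288243 0.38831818] [-3.14120970e+00  8.80057610e-05  1.72867003e+00] [ 0.0002 -0.0032 -0.0022  0.0023  0.0005 -0.0009] [ 0.12  0.73 -0.6 ] 0.04211064856685426
```

View pics/w9.png

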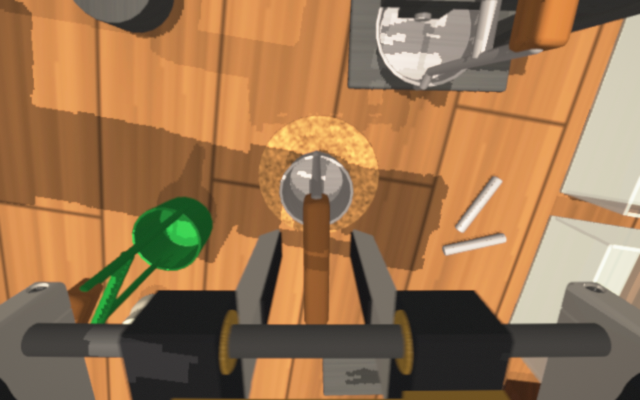

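The pail stands free and upright with the fingers clear on both sides, at px 262 and 365. Now I lift straight up and back away.

>>> move_arm:
  increments:
    - [[0.5,0,0,-0.1,0,0,0],[0.5,0,0,-0.25,0,0,0],[0.5,0,0,-0.5,0,0,0],[0.5,0,0,-0.75,0,0,0],[0.5,0,0,-1,0,0,0],[0.5,0,0,-1,0,0,0]]

```text
time: 10.05
tool_pos: [0.5047, 0.033, 0.4956]
ee_rot: [3.13, 0.002, 1.729]
wrist_force: [0.3, -0.3, 1.9]
width: 0.0469
```

>>> move_arm:
  increments:
    - [[0.5,0,-0.3,-0.2,0,0,0],[0.5,0,-0.6,-0.3,0,0,0],[0.5,0,-0.9,-0.3,0,0,0],[0.5,0,-1,-0.3,0,0,0],[0.5,0,-1,-0.3,0,0,0],[0.5,0,-1,-0.3,0,0,0]]

```text
time: 10.55
tool_pos: [0.4063, 0.0172, 0.5183]
ee_rot: [3.141, 0.0, 1.728]
wrist_force: [0.0, -1.0, -0.0]
width: 0.047
```

```bash
python3 snap.py wrist w10; python3 snap.py scene s10; python3 snap.py top t10; python3 - <<'E'
from h import *
s=cv2.imread("pics/s10.png")
cv2.imwrite("pics/s10c.png",np.hstack([cv2.resize(s[180:280,260:340],(400,500),interpolation=3),cv2.resize(s[150:250,345:425],(400,500),interpolation=3)]))
E
```

```text
10.55 [0.40633365 0.01718103 0.51832451] [3.14068589e+00 1.53479951e-04 1.72837274e+00] [ 0.0042  0.0388 -0.0071 -0.0021 -0.0023 -0.0017] [ 0.02 -0.97 -0.01] 0.047046125880174185
10.6 [0.40690618 0.01720723 0.51788008] [-3.14125118e+00 -1.99472768e-04  1.72861509e+00] [ 0.0021  0.0256 -0.0082  0.0001  0.0037 -0.0014] [ 0.69  0.03 -0.62] 0.04673786665125392
10.65 [0.40724399 0.01721951 0.51761264] [-3.14031455e+00 -3.93900571e-04  1.72877352e+00] [ 0.0016  0.0127 -0.004   0.0017  0.0065 -0.0014] [ 0.43 -0.22 -0.31] 0.04690095466399017
```

View pics/s10c.png

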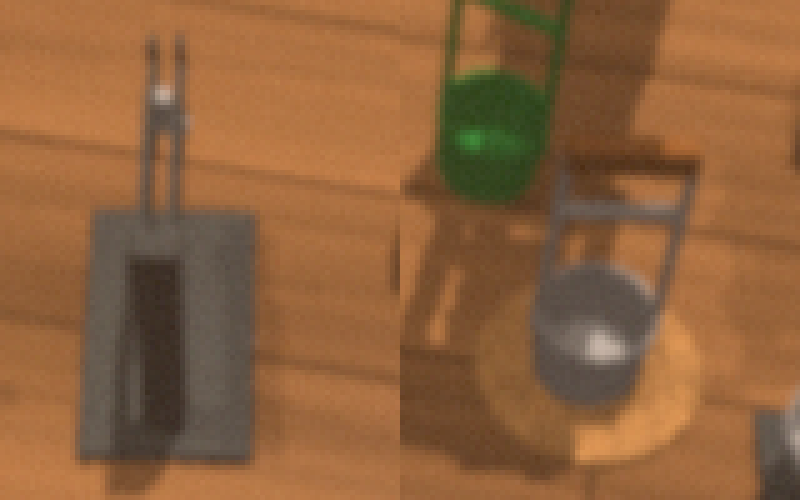

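View pics/w10.png

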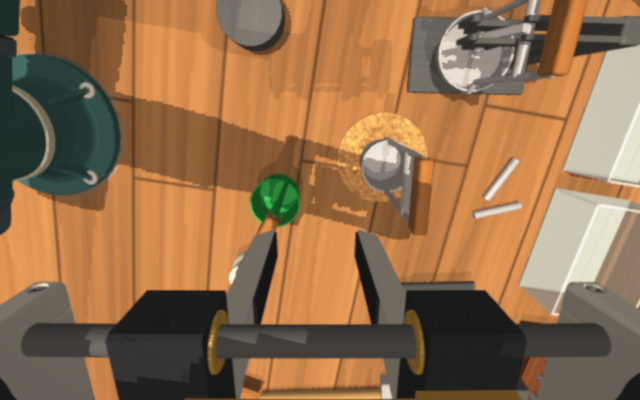

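View pics/t10.png

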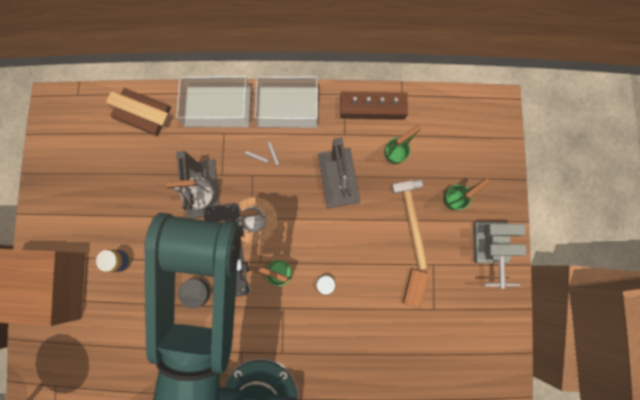

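The pail stands upright on the mat, at px (388,165) in the wrist view and (590,330) in the crop. A quick numeric check of the pail position and the keeper follows.

```bash
python3 - <<'E'
from h import *
P=dict(np.load("pics/w10.npz"));X=cloud(P,P["d"])
x=X[145:245,395:440].reshape(-1,3);g=x[(x[:,2]>.203)&(x[:,2]<.23)]
print("grip",len(g),(g.min(0)+g.max(0))/2,g.min(0),g.max(0))
x=X[125:205,350:415].reshape(-1,3);r=x[(x[:,2]>.054)&(x[:,2]<.07)]
print("rim",len(r),(r.min(0)+r.max(0))/2,r.min(0),r.max(0))
# keeper region in top: points around hook mouth, hook frame
P=dict(np.load("pics/t10.npz"));X=cloud(P,P["d"])
for nm in("t10","w6","s10"):
    P=dict(np.load(f"pics/{nm}.npz"));X=cloud(P,P["d"]).reshape(-1,3)
    c,s=np.cos(.16),np.sin(.16);q=X[:,:2]-[.613,-.2215];hx=q@[c,s];hy=q@[-s,c]
    m=(abs(hy)<.014)&(hx>-.06)&(hx<0.02)&(X[:,2]>.12)&(X[:,2]<.21)
    print(nm,m.sum())
    for a in np.arange(-.06,.02,.008):
        k=m&(hx>=a)&(hx<a+.008)
        mid=k&(abs(hy)<.005)
        if k.any():print(round(a*1000),k.sum(),X[k,2].max().round(3),mid.sum(),X[mid,2].max().round(3) if mid.any() else None)
E
python3 - <<'E'
import cv2,numpy as np
f=lambda n,x,y,w,h:cv2.resize(cv2.imread(f"pics/{n}.png")[y:y+h,x:x+w],(400,400),interpolation=3)
cv2.imwrite("pics/kp.png",np.hstack([f("w6",380,150,110,110),f("t10",310,130,70,70)]))
E
```

```text
grip 1365 [0.50357799 0.03221645 0.20975162] [ 0.49172495 -0.00496651  0.20305837] [0.51543104 0.0693994  0.21644487]
rim 296 [0.50352947 0.0321731  0.06198574] [ 0.46742039 -0.00611756  0.05409108] [0.53963855 0.07046377 0.06988041]
t10 212
-60 10 0.185 2 0.183
-52 15 0.188 0 None
-44 15 0.173 1 0.173
-36 23 0.175 3 0.171
-28 35 0.174 14 0.174
-20 29 0.192 14 0.192
-12 25 0.193 7 0.191
-4 19 0.195 1 0.171
4 19 0.195 5 0.192
12 22 0.195 5 0.188
w6 3535
-60 243 0.186 16 0.183
-52 281 0.186 48 0.185
-44 262 0.171 41 0.171
-36 336 0.171 86 0.171
-28 400 0.171 167 0.17
-20 461 0.191 252 0.191
-12 415 0.193 138 0.193
-4 304 0.193 49 0.192
4 454 0.193 115 0.193
12 379 0.193 138 0.193
s10 131
-60 1 0.184 0 None
-52 22 0.187 2 0.171
-44 10 0.173 0 None
-36 8 0.172 0 None
-28 16 0.173 2 0.14
-20 13 0.171 6 0.164
-12 19 0.193 14 0.193
-4 18 0.195 1 0.19
4 12 0.195 3 0.195
12 12 0.195 4 0.184
```

View pics/kp.png

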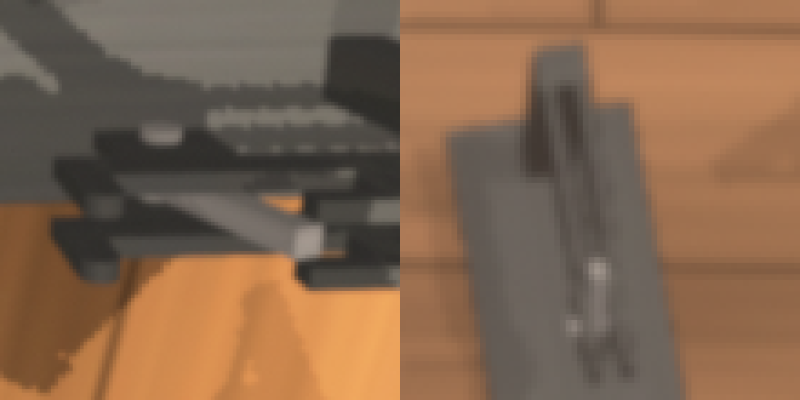

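```bash
python3 -c "
from bench import robot
print(robot.get_obs()['time'],robot.close_job())"
```

```text
the job is handed in; nothing more can be done
10.7 None
```

I took the deep steel pail off its hook by the wooden grip, stood it upright on the cork mat, backed the arm away and handed the job in at 10.7 s. The hand-in reports no verdict, so success rests on my own checks below.

- **Keeper opened:** I drew the pail 28 mm straight back without lifting. The wrist then felt about 4.8 N, which fits the rung holding the keeper open. The keeper angle itself was not read out.
- **Lift and carry:** I raised the rung 33 mm, drew it a further 95 mm out, and carried the pail to the mat. The wrist forces I read never passed about 6 N, reached at touchdown.
- **Pail on the mat:** The grip and the rim both centre at about (0.504, 0.032) m, against (0.506, 0.033) m for the mat, so the pail is about 2 mm off and upright. The height is right for standing on the mat, and nothing touches the pail.
- **Keeper shut:** After the pail had gone, the keeper's tip was at z 0.191 m, right at the nose, so it has sprung shut.
- **Disagreements:** Early readings of the pail's position from the scene and top cameras differed by 3–4 mm. I went by the close wrist view instead. No check failed.

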